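Load the reading lane and hold the focus lever at the fourth click

TASK

Push the two loose sample jars one after the other, upright and sliding on the bench (not lifted), into the lane between the guide rails behind the jar already there, so that all three stand in single file, touching, with the first one against the stop under the reading head. Then swing the sprung focus lever on from its rest by four clicks (each can be felt in the hand), without running on past the fifth, and keep hold of it there: finish while holding the lever at the fourth click, because it springs back if let go. Leave everything else on the bench where it is.

Things in the scene. Friction and masses are not known exactly. Their poses are not given: they have to be found in the camera images.
- station: the fixed reading station (lane, stop, head, focus drive); its place and yaw vary. Frame: origin at table level on the lane's middle line, at the face of the stop; +y runs along the lane from mouth to stop, z up. In it a closed row of three jars has middles at y = -18, -54, -90 mm. The focus drive, a white box 48 mm high, spans x -27 to 67, y 58 to 142 mm; wheel and lever on top
- lane_mouth (a point): middle of the lane's mouth at table level (station x = 0, y = -153 mm). Two aluminium rails, 12 mm high and 6 mm thick, 40 mm apart inside, run from y = -115 mm to the stop (a bar 30 mm high) at y = 0; in front their flared ends open from y = -113 to -153 mm to about 80 mm wide. The jars slide on the table itself, there is no sill
- head_mount (a point): where the reading head's barrel hangs from its arm, 188 mm above the table, over station x = 0, y = -18 mm. The barrel is 38 mm wide, its lower end 102 mm above the table (it sinks 3 mm per click). The arm is at 188 to 222 mm height, from a column 245 mm high and 28 mm wide at x = 75, y = 20 mm
- jar_a: closed glass sample jar standing upright on the table: body 36 mm in diameter and 46 mm high, black cap 31 mm in diameter on it, 62 mm tall in all, about 90 g; origin at the middle of its underside, z up. It stands already in the lane, with its middle between y = -70 and -22 mm of the station's frame, not yet against the stop
- jar_b: closed glass sample jar standing upright on the table: body 36 mm in diameter and 46 mm high, black cap 31 mm in diameter on it, 62 mm tall in all, about 90 g; origin at the middle of its underside, z up. It stands loose on the open bench in front of the lane's mouth (towards -y), and is to go into the lane
- jar_c: closed glass sample jar standing upright on the table: body 36 mm in diameter and 46 mm high, black cap 31 mm in diameter on it, 62 mm tall in all, about 90 g; origin at the middle of its underside, z up. Like jar_b, on the open bench before the mouth, and to go into the lane; the two may go in in either order
- focus_lever (a joint): lever angle, rad: 0 at rest, growing counter-clockwise from above, end of travel 1.62. A sprung pawl jumps a tooth (click) at 0.125, 0.375, 0.625, 0.875, 1.125...; the seats after the clicks are at 0.25, 0.50, 0.75, 1.00... A spring pulls it back with some 5 N at the knob at rest, 8 N at 1.0 rad. The push needed saws between about 4 and 16 N: it falls by some 5 N over each tooth and rises sharply just past each seat
- lever_knob (a point): middle of the black upright knob on the lever's end, 87 mm above the table: a round post 16 mm in diameter, standing up from 64 to 110 mm above the table, free all round and turning freely on its pin; the flat lever under it lies at 58 to 64 mm. It moves with the lever on a circle of 90 mm radius in the level plane about lever_pivot
- lever_pivot (a point): point on the vertical turning axis of the lever, at the height of the knob's middle (87 mm above the table). With the lever at 0 the knob lies, seen from the pivot, at 75 degrees counter-clockwise from the station's +x axis (that is nearly along its +y)
- objective: spare microscope objective, aluminium, 32 mm wide and 46 mm tall, standing; origin at the middle of its foot; leave it alone
- lens_mount: small lens in a dark round holder on a foot, 75 mm tall, 40 mm wide; origin under its foot; leave it alone
- wash_bottle: white plastic bottle, 64 mm wide and 170 mm tall; origin under its foot; leave it alone
- driver: screwdriver lying down, 170 mm long; leave it alone
- slide_box: flat blue plastic box, 95 x 80 x 32 mm; origin under its middle; leave it alone
- dish: low white dish, 84 mm wide, 14 mm high; origin under its middle; leave it alone
- post_clamp: small dark clamp block with a thumbscrew, about 30 x 60 x 30 mm; origin under its middle; leave it alone
Mind the look-alikes: they are no part of the job. Leave any green or red look-alike of the jar_c alone.

How it is judged (in metres and radians):
On the way, in this order (a step that is already met when the one before it is completed fails the run):
1. all three jars stand in single file in the lane, closed up to the stop (y of jar_a in the frame of station between -0.098 and -0.012 m and x of jar_a in the frame of station between -0.006 and 0.006 m and height (world z) of each of jar_a, jar_b, jar_c below 0.005 m and angle between each of jar_a, jar_b, jar_c's own z axis and vertical below 0.1 rad and y of jar_b in the frame of station between -0.098 and -0.012 m and x of jar_b in the frame of station between -0.006 and 0.006 m and y of jar_c in the frame of station between -0.098 and -0.012 m and x of jar_c in the frame of station between -0.006 and 0.006 m), for 0.2 s.
2. the lever is at its fourth click (value of joint focus_lever between 0.89 and 1.11 rad and contact force between the fingers and focus_lever above 1.5 N), for 0.2 s.
At the end, for the whole second after the job is handed in: three jars upright in the lane (middles within 6 mm of its middle line), closed up to the stop (at most 8 mm of play: last middle within 98 mm of the stop); lever still, in its fourth seat (0.89 to 1.11 rad), the fingers on it with more than 1.5 N (all of step 1 and all of step 2 and velocity of joint focus_lever between -0.1 and 0.1 rad/s); the arm keeps its last pose, push and grip.
It fails at once if a jar is tipped over or lifted off the bench (angle between any of jar_a, jar_b, jar_c's own z axis and vertical above 0.5 rad or height (world z) of any of jar_a, jar_b, jar_c above 0.03 m).
It fails at once if the lever runs on past the fifth click (value of joint focus_lever above 1.16 rad).
It fails at once if something else on the bench is disturbed (distance of any of objective, lens_mount, wash_bottle, driver, slide_box, dish, post_clamp from where it was at the start of the episode above 0.03 m).
It also fails if it takes over 72 s, if anything falls off the work surface, if the arm or the gripper's body presses on something with over 40 N, if the wrist force passes 120 N, or if a joint passes its speed limit or range.

ROBOT

A 6-joint arm with a two-finger parallel gripper is mounted at the origin on the work surface. World frame = base frame: x ahead of the robot, y to its left, z up, the work surface at z = 0. Lengths are in mm, angles in rad, forces in N, time in s.
With the tool pointing down it reaches from about 350 to 775 mm from the base axis. Payload 7.3 kg.
Tool frame: the origin (TCP) lies on the centre line of the jaws, within the pads' length; the fingertips stand 17 mm ahead of it and the grasp point (between the pads) lies 2 mm behind it; z points along the fingers, y is the line along which they close (so a half turn about z gives the same grasp; the last joint's range is limited). The gripper opens to 92 mm and grips with 3 to 60 N. Pads are 19 mm wide; open, the fingers measure 130 mm over their backs; the gripper's body (75 mm by 190 mm) begins 47 mm behind the grasp point.
Start: joints at [-1.26, 0.342, 1.524, -0, 1.275, -0.146], TCP at [231.59, -471.179, 243.741] pointing down, gripper open.
Joint ranges: [-2.53, 2.53], [-0.77, 2.02], [0.04, 2.7], [-1, 4.14], [0.28, 2.66], [-3.11, 3.11]. Speed limits (rad/s): [2.57, 2.57, 3.14, 3.14, 3.14, 3.14].

INTERFACE

Orientations are given as [roll, pitch, yaw] about the fixed x, y, z axes, in that order (R = Rz(yaw) Ry(pitch) Rx(roll)).
In Python, from plant import bot gives the robot as it stands. The module is installed in compiled form; this text tells all that it offers.
- The arm moves only by the shell command python3 -m pendant 'ROWS'. ROWS is JSON, a list of rows, each a list of 3 entries, a list of its own where there are three numbers: the shift along the world's x, y, z as a fraction of full scale, then the turn, a rotation vector about the world's x, y, z as a fraction of full scale, then the opening, from -1 (shut) to 1 (fully open), so that 0 is half open. In form: [[[tx, ty, tz], [rx, ry, rz], claw], ...]. A call has exactly 10 rows; each row shifts and turns the commanded pose from where the row before left it; what a row does not reach is not made up. Full scale, the value 1, is 30 mm for a shift and 0.12 rad for a turn. A row lasts 1/12 s, in which the tool goes at most 41.7 mm and 7.16 degrees, less where a joint would pass 70% of its speed; a pose out of reach is approached as far as the arm can. A call with a number of a shift or a turn outside -1 to 1 is refused whole. A call with a gripper value outside its range is refused whole. The fingers move at their own pace and stop on an object; the grip force is fixed at half the most. Time passes only in rows, so rows that do not move let the fingers close, or fill a call up. It gives the time, the measured TCP pose, the force, the opening and the grip force at its end, in the units of the state.
- bot.get_obs(): the state, without advancing time (a new reading comes with each control period).
- bot.capture(name): name is "scene" or "side" or "wrist"; returns the picture (420x560x3 uint8, blue, green, red); there is no depth.
- bot.camera_params(name): a dict with "fovy" (degrees; the focal length in pixels is half the picture's height over the tangent of half this angle, whatever the lens; pixels are square), "cx", "cy" (the principal point, pixels), "camera_from_world" (4x4, takes a point from world to camera coordinates). Camera axes: x right, y down, z forward; pixel columns grow to the right and rows downward; lengths in mm; the calibration is good to about 2 mm. A picture is of the moment at which its call begins: read the wrist's pose just before it. camera_params takes no time and is no camera call; for the wrist camera it gives the pose at the moment of the call.
- bot.close_job(): hands the job in; it is judged then, once.
The state is a dict: "time": time; "joint_positions": joint angles; "dq": joint speeds; "tau": joint torques, N m; "tool_pos": TCP position; "tcp_rot": TCP orientation; "contact_force": force on the tool from outside, world axes, zero at the start; "moment": the same for the moment, N m; "grip_width": finger opening in mm; "finger_force": force on a finger pad.
Only numpy, scipy, OpenCV 4.12 (cv2) and the standard library are available. Lean on these libraries where they do the work, as an engineer would, in place of code of your own. Each camera call takes 0.05 s, during which the arm holds its last target. There are 200 camera calls.

## Working session

There is one attempt and no reset: what is moved stays moved. The work goes in short steps, Python scripts to look and compute and a shell command to move; the robot and the scene stay as the last step left them, time stands still between calls to the robot, and variables do not carry over. Pictures are saved under pics/ and viewed, at most 10 in all, crops included, and the job is handed in when it is done.

```bash
mkdir -p pics; cat > h.py <<'E'
import numpy as np, cv2, json
from plant import bot
def ray(P,u,v):
    f=210/np.tan(np.radians(P["fovy"])/2); T=np.array(P["camera_from_world"])
    d=T[:3,:3].T@np.array([(u-P["cx"])/f,(v-P["cy"])/f,1]); o=-T[:3,:3].T@T[:3,3]; return o,d
def at(P,u,v,z):
    o,d=ray(P,u,v); return o+d*(z-o[2])/d[2]
def px(P,p):
    f=210/np.tan(np.radians(P["fovy"])/2); T=np.array(P["camera_from_world"])
    c=T[:3,:3]@np.array(p,float)+T[:3,3]; return np.array([P["cx"]+f*c[0]/c[2],P["cy"]+f*c[1]/c[2]])
E
python3 - <<'E'
from h import *
for n in("scene","side"):
    P=bot.camera_params(n); im=bot.capture(n); cv2.imwrite(f"pics/{n}_raw.png",im)
    cv2.imwrite(f"pics/{n}0.png",cv2.resize(im,(800,600),interpolation=cv2.INTER_CUBIC))
    print(n,P["fovy"],ray(P,280,210))
print(bot.get_obs())
E
```

```text
scene 50.615523294799125 (array([1330.32788722,  590.72449419,  983.5388071 ]), array([-0.59764931, -0.47540139, -0.64570262]))
side 52.27999577857524 (array([ 353.06455053, -967.08915703,  998.21045997]), array([ 0.14630861,  0.73177342, -0.66572687]))
{'time': 0.1, 'joint_positions': array([-1.25998225e+00,  3.42650304e-01,  1.52489412e+00,  3.81006028e-05,
        1.27540439e+00, -1.46007382e-01]), 'dq': array([-0.00059478, -0.00281172, -0.00303827,  0.00072081, -0.00115289,
       -0.00044876]), 'tau': array([ 2.50040925e-03, -4.32005954e+01, -2.44694549e+01,  7.19690393e-02,
        5.25773282e-02, -2.90260061e-05]), 'tool_pos': array([ 231.50149018, -470.83774049,  243.12542158]), 'tcp_rot': array([-3.14025622e+00, -2.33355224e-04,  4.56810191e-01]), 'contact_force': array([-0.55229518,  0.42059256, -0.75305519]), 'moment': array([-0.00133493, -0.04914914,  0.01818112]), 'finger_force': 0.0, 'grip_width': 92.01439744523266}
```

View pics/scene0.png

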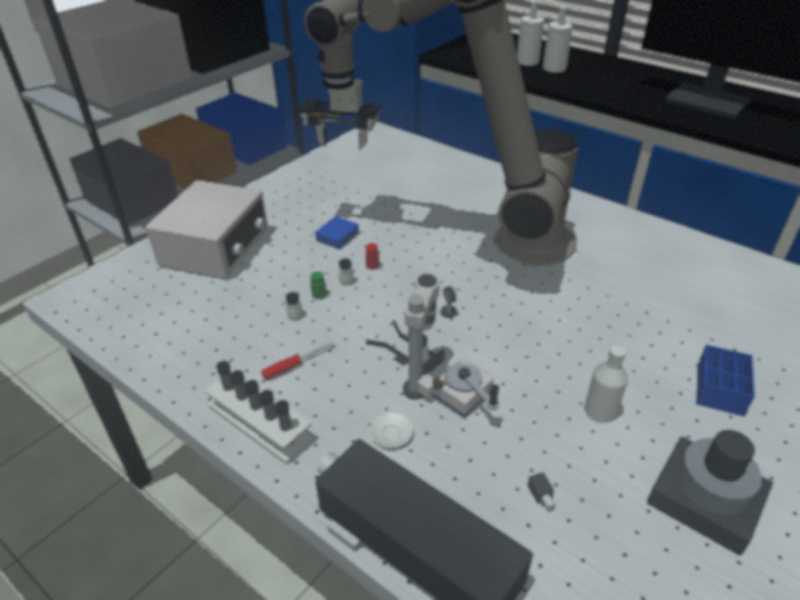

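View pics/side0.png

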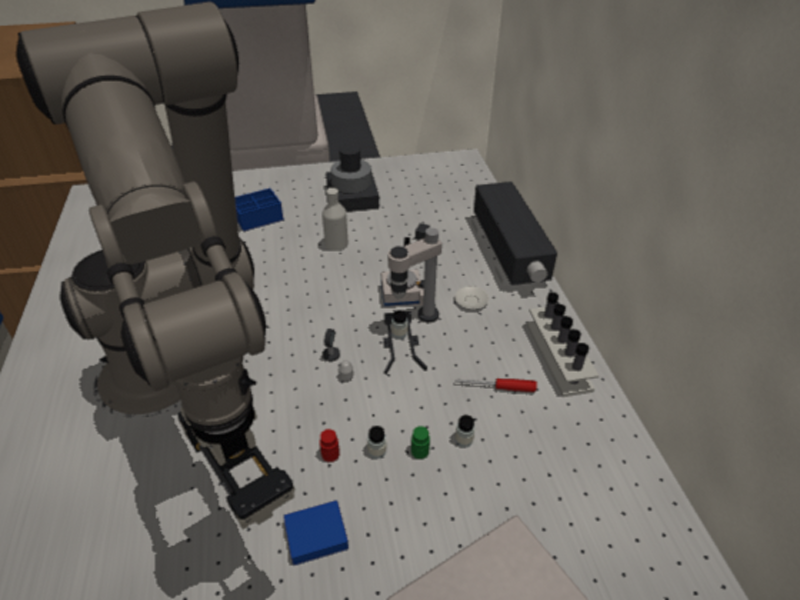

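The side picture shows possible jars at red (329,445), green (421,442), clear with a black cap at (376,440) and (465,430), and one in the lane at (400,323). By the description, jar_b and jar_c are the two clear ones with black caps. The rail ends are at (389,370) and (422,367). I'll check this in a close crop.

```bash
python3 - <<'E'
from h import *
im=cv2.imread("pics/side_raw.png"); cv2.imwrite("pics/c1.png",cv2.resize(im[150:325,220:350],None,fx=4.57,fy=3.43*1.0 if 0 else 4.57*0.75,interpolation=cv2.INTER_CUBIC) if 0 else cv2.resize(im[145:325,210:390],(600,600),interpolation=cv2.INTER_CUBIC))
im=cv2.imread("pics/scene_raw.png"); cv2.imwrite("pics/c2.png",cv2.resize(im[185:305,230:390],(800,600),interpolation=cv2.INTER_CUBIC))
E
```

```text
(no output)
```

View pics/c1.png

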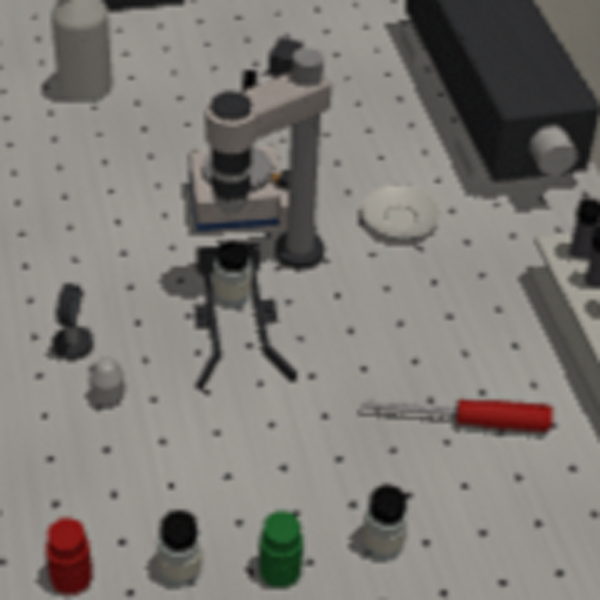

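View pics/c2.png

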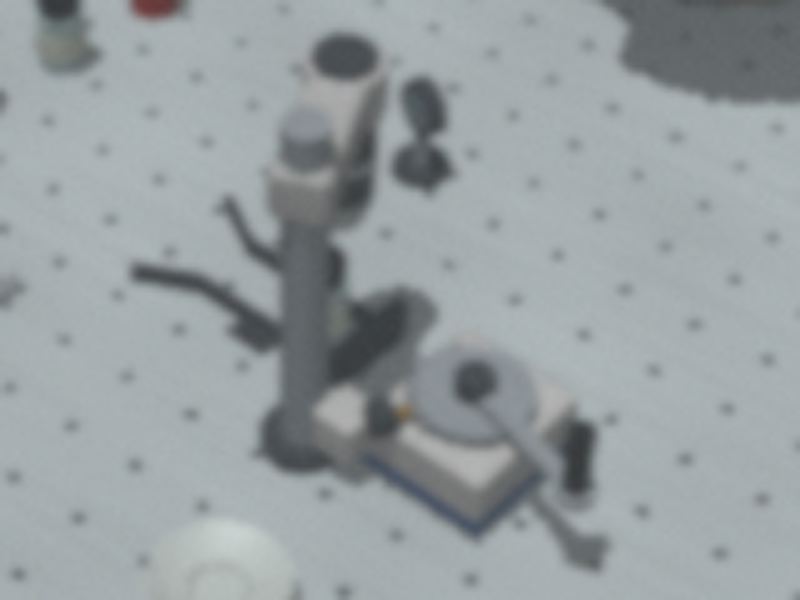

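```bash
python3 - <<'E'
from h import *
S=bot.camera_params("side");C=bot.camera_params("scene")
s=lambda n,x,y,z:print(n,at(S,210+x*.3,145+y*.3,z).round(1))
c=lambda n,x,y,z:print(n,at(C,230+x*.2,185+y*.2,z).round(1))
s("tipL",200,386,10);s("tipR",294,376,10);s("bendL",216,353,12);s("bendR",266,348,12)
s("jarL cap",180,524,62);s("jarR",387,499,62);s("jarA",233,254,62);s("red",67,532,62);s("green",283,525,62)
s("column top",308,62,245);s("col base",300,252,5);s("obj",105,370,46);s("lens",72,345,5);s("driver tip",362,410,6);s("driver end",550,415,12)
c("column top",309,125,245);c("headtop",345,55,225);s("headtop",231,104,225)
c("knobtop",580,428,110);c("knobbot",577,492,64);c("hub",476,372,75)
c("tipR",137,270,12);c("tipL",230,202,12);c("bendR",200,285,12);c("boxcorner0",478,535,0);c("jarL",60,5,62);c("dish",222,560,14);s("dish",400,210,14);s("bottle",80,85,0)
E
```

```text
tipL [ 495.1 -104.3   10. ]
tipR [ 582.6 -108.8   10. ]
bendL [516.8 -68.5  12. ]
bendR [564.2 -71.2  12. ]
jarL cap [ 446.5 -289.8   62. ]
jarR [ 614.6 -297.9   62. ]
jarA [548.1   9.4  62. ]
red [ 357.7 -280.1   62. ]
green [ 526.6 -306.5   62. ]
column top [625.3  54.  245. ]
col base [627.6  58.8   5. ]
obj [ 409.9 -100.8   46. ]
lens [385.7 -25.9   5. ]
driver tip [ 635.  -157.4    6. ]
driver end [ 798.3 -200.5   12. ]
column top [628.2  71.  245. ]
headtop [549.5  36.8 225. ]
headtop [550.1  31.5 225. ]
knobtop [609.6 236.4 110. ]
knobbot [611.7 240.6  64. ]
hub [580.5 154.2  75. ]
tipR [585.6 -93.6  12. ]
tipL [500.1 -86.9  12. ]
bendR [571.8 -53.7  12. ]
boxcorner0 [622.5 188.7   0. ]
jarL [ 456.7 -270.    62. ]
dish [732.9  93.   14. ]
dish [742.2  92.1  14. ]
bottle [440.9 391.2   0. ]
```

Both clear jars with black caps are confirmed: about (447,-290) and (615,-298), with green between them at (527,-306) and red at (358,-280). The station yaw is about -5.5°. Next I'll move over the jars for a wrist view.

```bash
python3 -m pendant '[[[0.9,0.6,0],[0,0,0.85],0.3],[[0.9,0.6,0],[0,0,0.85],0.3],[[0.9,0.6,0],[0,0,0.85],0.3],[[0.9,0.6,0],[0,0,0.85],0.3],[[0.9,0.6,0],[0,0,0.85],0.3],[[0.9,0.6,0],[0,0,0.85],0.3],[[0.9,0.6,0],[0,0,0.85],0.3],[[0.9,0.6,0],[0,0,0.85],0.3],[[0.9,0.6,0],[0,0,0.85],0.3],[[0.9,0.6,0],[0,0,0.85],0.3]]'
python3 - <<'E'
from h import *
o=bot.get_obs();P=bot.camera_params("wrist");im=bot.capture("wrist");np.save("P1.npy",P,allow_pickle=True)
cv2.imwrite("pics/w1.png",cv2.resize(im,(800,600),interpolation=cv2.INTER_CUBIC))
print(o["tool_pos"],o["tcp_rot"],ray(P,280,210),P["fovy"])
for p in [(447,-290,62),(615,-298,62),(537,-100,12)]: print(px(P,p)/.7)
E
```

```text
time: 0.93
tool_pos: [502.6, -289.9, 243.3]
tcp_rot: [-3.141, -0.0, 1.482]
contact_force: [-0.8, -0.2, -1.0]
grip_width: 59.7
finger_force: 0.0
[ 502.63699253 -289.8993461   243.33784874] [-3.14091733e+00 -4.38801261e-04  1.48189693e+00] (array([ 509.86269652, -212.08621177,  383.55910228]), array([-0.03681525, -0.28079931, -0.9591415 ])) 68.84880766256232
[331.67807208 285.24059879]
[554.16543213 276.27872563]
[428.1943685    9.76582729]
```

View pics/w1.png

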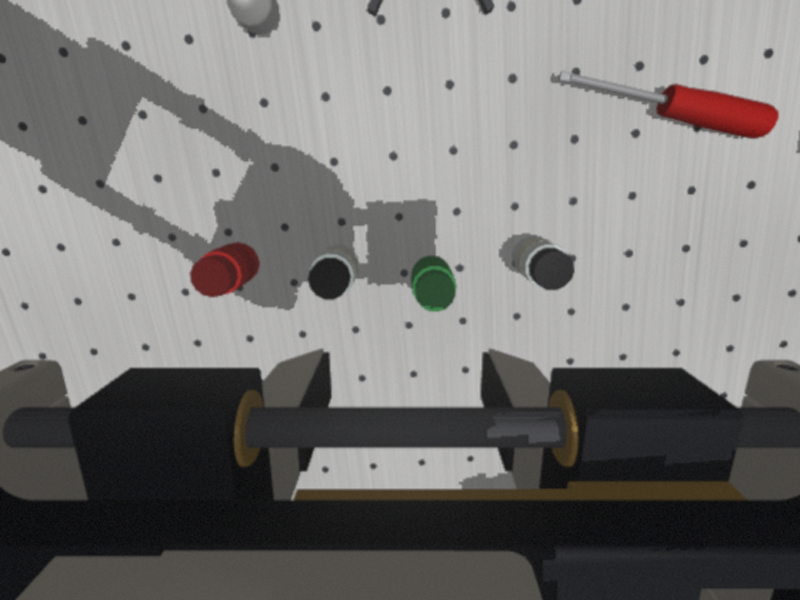

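Wrist view: jar caps at (329,277) and (552,268), green (434,290), red (215,274), rail tips at (374,10) and (486,8).

```bash
python3 - <<'E'
from h import *
P=np.load("P1.npy",allow_pickle=True).item()
for n,x,y,z in [("L",329,277,62),("R",552,268,62),("green",434,290,62),("red",214,274,62),("tL",374,9,8),("tR",487,7,8),("drvtip",555,77,5),("obj",248,8,46)]: print(n,at(P,x*.7,y*.7,z).round(1))
E
```

```text
L [ 445.9 -283.5   62. ]
R [ 613.3 -291.5   62. ]
green [ 524.  -300.6   62. ]
red [ 360.  -273.5   62. ]
tL [497.  -94.7   8. ]
tR [ 581.1 -100.9    8. ]
drvtip [ 633.  -152.4    5. ]
obj [414.2 -98.5  46. ]
```

```bash
python3 -m pendant '[[[-0.95,0.1,-0.2],[0,0,0],0.3],[[-0.95,0.1,-0.6],[0,0,0],0.3],[[0,0,-1],[0,0,0],0.3],[[0,0,-1],[0,0,0],0.3],[[0,0,-1],[0,0,0],0.3],[[0,0,-1],[0,0,0],0.3],[[0,0,-1],[0,0,0],0.3],[[0,0,-0.7],[0,0,0],0.3],[[0,0,-0.37],[0,0,0],0.3],[[0,0,0],[0,0,0],0.3]]'
python3 - <<'E'
from h import *
o=bot.get_obs();im=bot.capture("wrist")
cv2.imwrite("pics/w2.png",cv2.resize(im,(800,600)))
E
```

```text
time: 1.82
tool_pos: [442.8, -284.0, 34.7]
tcp_rot: [-3.137, -0.004, 1.476]
contact_force: [0.0, 0.2, -0.1]
grip_width: 59.7
finger_force: 0.0
```

View pics/w2.png

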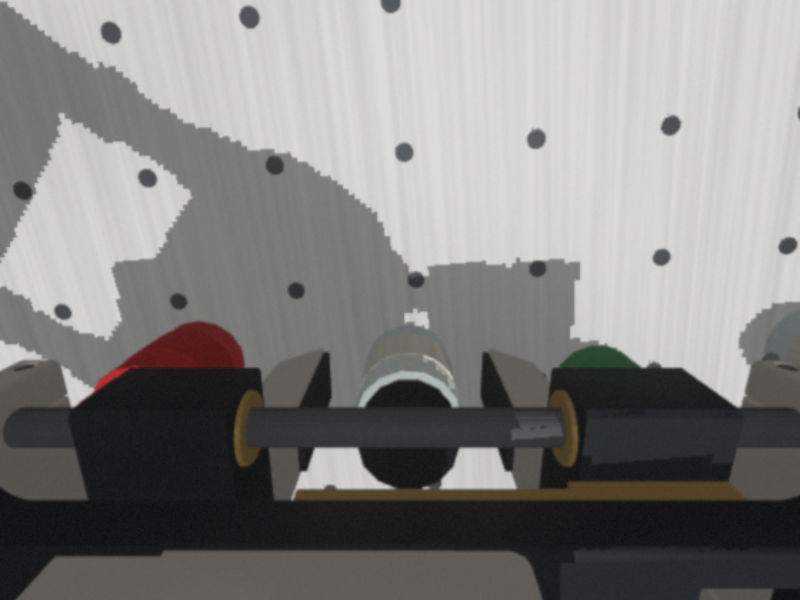

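The jar is centred between the fingers at (410,430). I'll close on it, then slide it.

```bash
python3 -m pendant '[[[0,0,0],[0,0,0],-0.3],[[0,0,0],[0,0,0],-0.3],[[0,0,0],[0,0,0],-0.3],[[0,0,0],[0,0,0],-0.3],[[0,0.3,0],[0,0,0],-0.3],[[0,0.6,0],[0,0,0],-0.3],[[0,0.6,0],[0,0,0],-0.3],[[0.2,0.6,0],[0,0,0],-0.3],[[0.5,0.6,0],[0,0,0],-0.3],[[0.5,0.5,0],[0,0,0],-0.3]]'
```

```text
time: 2.7
tool_pos: [480.7, -188.0, 38.6]
tcp_rot: [3.141, 0.001, 1.477]
contact_force: [-0.8, -1.3, 2.9]
grip_width: 35.4
finger_force: 30.0
```

```bash
python3 -m pendant '[[[0.5,0.4,0],[0,0,0],-0.3],[[0.5,0.5,-0.05],[0,0,0],-0.3],[[0.5,0.5,-0.03],[0,0,0],-0.3],[[0.33,0.4,0],[0,0,0],-0.3],[[0,0,0],[0,0,0],-0.3],[[0,0,0],[0,0,0],-0.3],[[0,0,0],[0,0,0],-0.3],[[0,0,0],[0,0,0],-0.3],[[0,0,0],[0,0,0],-0.3],[[0,0,0],[0,0,0],-0.3]]'
python3 - <<'E'
from h import *
o=bot.get_obs();P=bot.camera_params("wrist");im=bot.capture("wrist");np.save("P3.npy",P,allow_pickle=True)
cv2.imwrite("pics/w3.png",cv2.resize(im,(800,600),interpolation=cv2.INTER_CUBIC))
print(o["tool_pos"],o["tcp_rot"])
E
```

```text
time: 3.53
tool_pos: [539.1, -134.4, 38.6]
tcp_rot: [3.132, 0.001, 1.477]
contact_force: [4.2, 6.6, 16.8]
grip_width: 35.3
finger_force: 30.0
[ 539.07108636 -134.35383738   38.61608406] [3.13208826e+00 5.31976467e-04 1.47673675e+00]
```

View pics/w3.png

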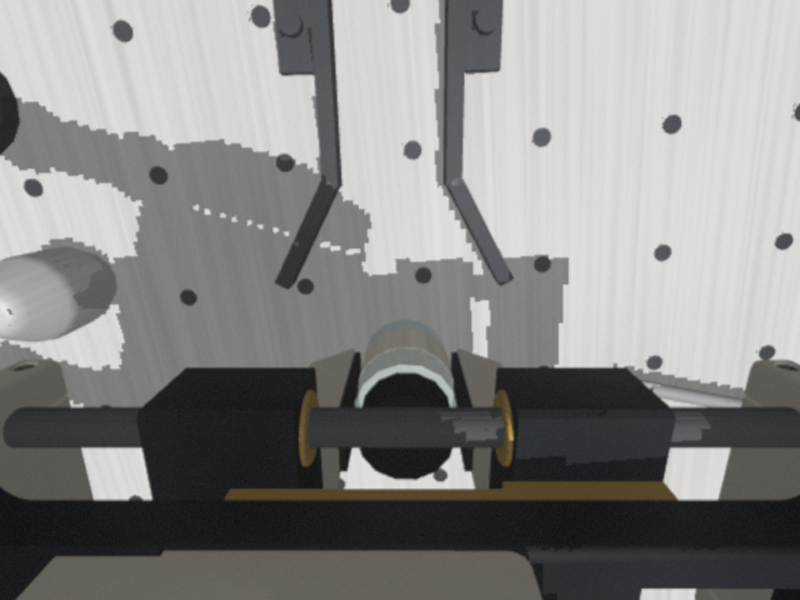

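Good view of the lane: left rail inner edge (331,0)–(341,182), right (445,0)–(445,182), tips about (285,284) and (505,280).

```bash
python3 - <<'E'
from h import *
P=np.load("P3.npy",allow_pickle=True).item()
Q=[at(P,x*.7,y*.7,12) for x,y in [(331,0),(341,182),(445,0),(445,182),(292,286),(499,282)]]
for q in Q: print(q.round(1))
m=(Q[0]+Q[2])/2; b=(Q[1]+Q[3])/2; t=(Q[4]+Q[5])/2; print("mid far",m,"bend",b,"tip",t, "yaw", np.arctan2(*(-(m-b)[:2])[::1]) , np.arctan2((m-b)[0],(m-b)[1]), np.arctan2((b-t)[0],(b-t)[1]))
E
```

```text
[527.7  -0.7  12. ]
[523.1 -58.4  12. ]
[565.1  -4.1  12. ]
[561.2 -62.   12. ]
[498.7 -95.6  12. ]
[ 579.8 -101.9   12. ]
mid far [546.41930461  -2.39110515  12.        ] bend [542.15133668 -60.15968614  12.        ] tip [539.20932274 -98.73465285  12.        ] yaw -3.0678462003925433 0.07374645319724997 0.07612007777989249
```

```bash
python3 - <<'E'
from h import *
P=np.load("P3.npy",allow_pickle=True).item()
print(at(P,407*.7,425*.7,62), at(P,406*.7,385*.7,46))
E
python3 -m pendant '[[[-0.05,0.1,0.05],[0,0,0],-0.3],[[-0.03,0.3,0],[0,0,0.1],-0.3],[[0.02,0.4,0],[0,0,0.1],-0.3],[[0.03,0.4,0],[0,0,0],-0.3],[[0.03,0.4,0],[0,0,0],-0.3],[[0.03,0.4,0],[0,0,0],-0.3],[[0,0,0],[0,0,0],-0.3],[[0,0,0],[0,0,0],-0.3],[[0,0,0],[0,0,0],-0.3],[[0,0,0],[0,0,0],-0.3]]'
```

```text
[ 540.02951911 -130.36248065   62.        ] [ 540.40019111 -125.23076723   46.        ]
time: 4.42
tool_pos: [537.7, -74.0, 38.6]
tcp_rot: [3.137, -0.0, 1.501]
contact_force: [2.6, 4.7, 12.3]
grip_width: 35.6
finger_force: 30.0
```

```bash
python3 -m pendant '[[[0.08,0.05,0.04],[0,0,0],-0.3],[[0.02,0.2,0],[0,0,-0.05],-0.3],[[0.02,0.25,0],[0,0,0],-0.3],[[0.02,0.25,0],[0,0,0],-0.3],[[0.02,0.25,0],[0,0,0],-0.3],[[0.01,0.1,0],[0,0,0],-0.3],[[0,0,0],[0,0,0],-0.3],[[0,0,0],[0,0,0],-0.3],[[0,0,0],[0,0,0],-0.3],[[0,0,0],[0,0,0],-0.3]]'
```

```text
time: 5.25
tool_pos: [541.9, -41.3, 38.6]
tcp_rot: [3.14, -0.0, 1.495]
contact_force: [-0.1, 0.9, 7.2]
grip_width: 35.2
finger_force: 30.0
```

```bash
python3 -m pendant '[[[0,0,0],[0,0,0],0.3],[[0,0,0],[0,0,0],0.3],[[0,-0.7,0],[0,0,0],0.3],[[0,-1,0.2],[0,0,0],0.3],[[0.3,-1,1],[0,0,0],0.3],[[0.5,-1,1],[0,0,0],0.3],[[0.6,-1,0.5],[0,0,0],0.3],[[0.6,-1,0],[0,0,0],0.3],[[0.4,-1,0],[0,0,0],0.3],[[0,-0.9,0],[0,0,0],0.3]]'
```

```text
time: 6.08
tool_pos: [613.5, -268.1, 115.2]
tcp_rot: [3.14, 0.0, 1.495]
contact_force: [0.2, -0.2, -0.5]
grip_width: 59.7
finger_force: 0.0
```

```bash
python3 -m pendant '[[[0,-0.7,0],[0,0,0],0.3],[[0,0,0],[0,0,0],0.3],[[0,0,-0.7],[0,0,0],0.3],[[0,0,-0.7],[0,0,0],0.3],[[0,0,-0.7],[0,0,0],0.3],[[0,0,-0.5],[0,0,0],0.3],[[0,0,-0.12],[0,0,0],0.3],[[0,0,0],[0,0,0],0.3],[[0,0,0],[0,0,0],0.3],[[0,0,0],[0,0,0],0.3]]'
python3 - <<'E'
from h import *
im=bot.capture("wrist");cv2.imwrite("pics/w4.png",im)
E
```

```text
time: 6.92
tool_pos: [612.8, -287.8, 35.3]
tcp_rot: [3.14, 0.001, 1.495]
contact_force: [0.4, -0.8, 0.4]
grip_width: 59.7
finger_force: 0.0
```

View pics/w4.png

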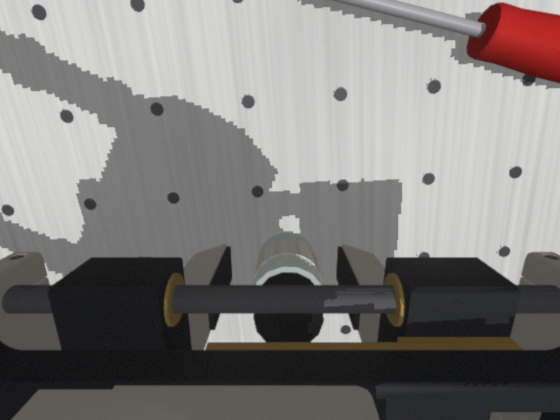

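The jar is centred between the fingers, cap at (288,310).

```bash
python3 -m pendant '[[[0,-0.1,0.09],[0,0,0],0.3],[[0,0,0],[0,0,0],-0.3],[[0,0,0],[0,0,0],-0.3],[[0,0,0],[0,0,0],-0.3],[[0,0,0],[0,0,0],-0.3],[[-0.1,0.4,0],[0,0,0],-0.3],[[-0.4,0.6,0],[0,0,0],-0.3],[[-0.5,0.6,0],[0,0,0],-0.3],[[-0.5,0.6,0],[0,0,0],-0.3],[[-0.4,0.5,0],[0,0,0],-0.3]]'
```

```text
time: 7.8
tool_pos: [554.2, -208.8, 36.8]
tcp_rot: [3.141, 0.0, 1.495]
contact_force: [1.1, -0.8, -0.6]
grip_width: 35.8
finger_force: 30.0
```

```bash
python3 -m pendant '[[[-0.12,0.5,0],[0,0,0],-0.3],[[-0.14,0.5,0],[0,0,0],-0.3],[[-0.14,0.55,0],[0,0,0],-0.3],[[-0.14,0.55,0],[0,0,0],-0.3],[[-0.08,0.5,0],[0,0,0],-0.3],[[0.04,0.3,0],[0,0,0],-0.3],[[0.04,0.3,0],[0,0,0],-0.3],[[0,0,0],[0,0,0],-0.3],[[0,0,0],[0,0,0],-0.3],[[0,0,0],[0,0,0],-0.3]]'
```

```text
time: 8.63
tool_pos: [539.3, -114.1, 36.8]
tcp_rot: [3.141, 0.0, 1.495]
contact_force: [0.6, 1.4, 2.4]
grip_width: 35.2
finger_force: 30.0
```

```bash
python3 -m pendant '[[[-0.05,0.1,0],[0,0,0],-0.3],[[0.02,0.25,0],[0,0,0],-0.3],[[0.03,0.3,0],[0,0,0],-0.3],[[0.03,0.3,0],[0,0,0],-0.3],[[0.03,0.3,0],[0,0,0],-0.3],[[0.03,0.3,0],[0,0,0],-0.3],[[0.02,0.2,0],[0,0,0],-0.3],[[0,0,0],[0,0,0],-0.3],[[0,0,0],[0,0,0],-0.3],[[0,0,0],[0,0,0],-0.3]]'
```

```text
time: 9.47
tool_pos: [542.2, -60.6, 36.8]
tcp_rot: [3.141, -0.001, 1.495]
contact_force: [1.1, 2.6, 5.0]
grip_width: 35.3
finger_force: 30.0
```

```bash
python3 -m pendant '[[[0,0.15,0],[0,0,0],-0.3],[[0.01,0.15,0],[0,0,0],-0.3],[[0.01,0.15,0],[0,0,0],-0.3],[[0.01,0.15,0],[0,0,0],-0.3],[[0,0.1,0],[0,0,0],-0.3],[[0,0,0],[0,0,0],-0.3],[[0,0,0],[0,0,0],-0.3],[[0,0,0],[0,0,0],-0.3],[[0,0,0],[0,0,0],-0.3],[[0,0,0],[0,0,0],-0.3]]'
```

```text
time: 10.3
tool_pos: [543.2, -39.7, 36.8]
tcp_rot: [3.141, -0.001, 1.495]
contact_force: [0.6, 0.3, 5.2]
grip_width: 35.7
finger_force: 30.0
```

```bash
python3 - <<'E'
from h import *
P=bot.camera_params("wrist");im=bot.capture("wrist");np.save("P5.npy",P,allow_pickle=True);cv2.imwrite("pics/w5.png",cv2.resize(im,(800,600)))
E
```

```text
(no output)
```

View pics/w5.png

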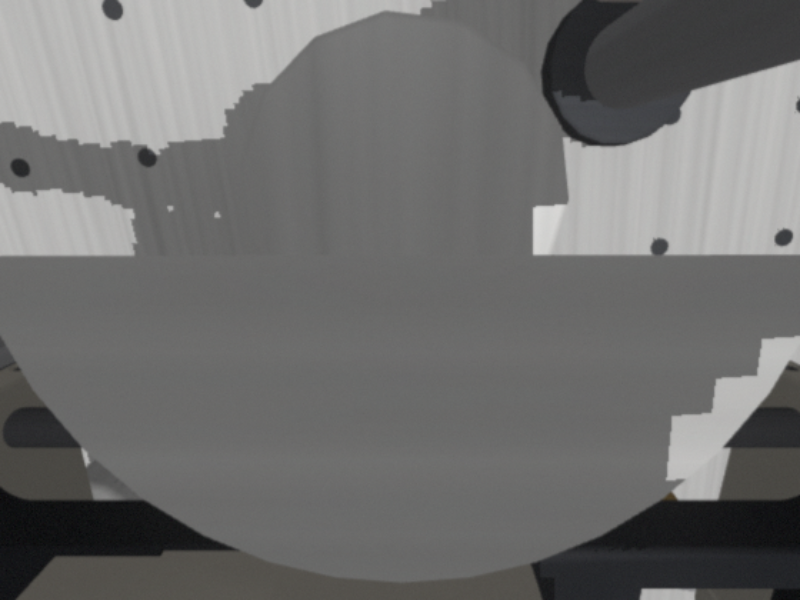

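The wrist camera is blocked by the reading head, so I'll go by force from here.

```bash
python3 -m pendant '[[[0,0.03,0],[0,0,0],-0.3],[[0,0.03,0],[0,0,0],-0.3],[[0,0.03,0],[0,0,0],-0.3],[[0,0.03,0],[0,0,0],-0.3],[[0,0,0],[0,0,0],-0.3],[[0,0,0],[0,0,0],-0.3],[[0,0,0],[0,0,0],-0.3],[[0,0,0],[0,0,0],-0.3],[[0,0,0],[0,0,0],-0.3],[[0,0,0],[0,0,0],-0.3]]'
```

```text
time: 11.18
tool_pos: [543.2, -36.6, 36.7]
tcp_rot: [3.141, 0.0, 1.495]
contact_force: [-0.1, -3.1, 4.3]
grip_width: 35.4
finger_force: 30.0
```

```bash
python3 -m pendant '[[[0,0.03,0],[0,0,0],-0.3],[[0,0.03,0],[0,0,0],-0.3],[[0,0,0],[0,0,0],-0.3],[[0,0,0],[0,0,0],-0.3],[[0,0,0],[0,0,0],-0.3],[[0,0,0],[0,0,0],-0.3],[[0,0,0],[0,0,0],-0.3],[[0,0,0],[0,0,0],-0.3],[[0,0,0],[0,0,0],-0.3],[[0,0,0],[0,0,0],-0.3]]'
python3 - <<'E'
from h import *
im=bot.capture("side");cv2.imwrite("pics/s6.png",cv2.resize(im[175:275,230:330],(600,600),interpolation=cv2.INTER_CUBIC))
E
```

```text
time: 12.02
tool_pos: [543.2, -34.9, 36.7]
tcp_rot: [3.141, 0.0, 1.495]
contact_force: [-0.2, -2.9, 4.5]
grip_width: 35.3
finger_force: 30.0
```

```bash
python3 -m pendant '[[[0,0.04,0],[0,0,0],-0.3],[[0,0.04,0],[0,0,0],-0.3],[[0,0.04,0],[0,0,0],-0.3],[[0,0,0],[0,0,0],-0.3],[[0,0,0],[0,0,0],-0.3],[[0,0,0],[0,0,0],-0.3],[[0,0,0],[0,0,0],-0.3],[[0,0,0],[0,0,0],-0.3],[[0,0,0],[0,0,0],-0.3],[[0,0,0],[0,0,0],-0.3]]'
```

```text
time: 12.9
tool_pos: [543.3, -33.0, 36.8]
tcp_rot: [3.141, 0.002, 1.495]
contact_force: [0.4, -12.4, 4.0]
grip_width: 35.7
finger_force: 30.0
```

Closed up against the stop: -12 N with the motion stalled. I'll release, back out and lift.

```bash
python3 -m pendant '[[[0,0,0],[0,0,0],0.3],[[0,0,0],[0,0,0],0.3],[[0,-0.6,0],[0,0,0],0.3],[[0,-1,0],[0,0,0],0.3],[[0,-0.5,0.7],[0,0,0],0.3],[[0,0,1],[0,0,0],0.3],[[0,0,1],[0,0,0],0.3],[[0,0,1],[0,0,0],0.3],[[0,0,1],[0,0,0],0.3],[[0,0,1],[0,0,0],0.3]]'
python3 - <<'E'
from h import *
P=bot.camera_params("wrist");im=bot.capture("wrist");np.save("P6.npy",P,allow_pickle=True)
cv2.imwrite("pics/w6.png",cv2.resize(im,(800,600)))
E
```

```text
time: 13.73
tool_pos: [542.4, -93.3, 208.4]
tcp_rot: [-3.14, -0.001, 1.495]
contact_force: [0.1, -1.3, -0.4]
grip_width: 59.8
finger_force: 0.0
```

View pics/w6.png

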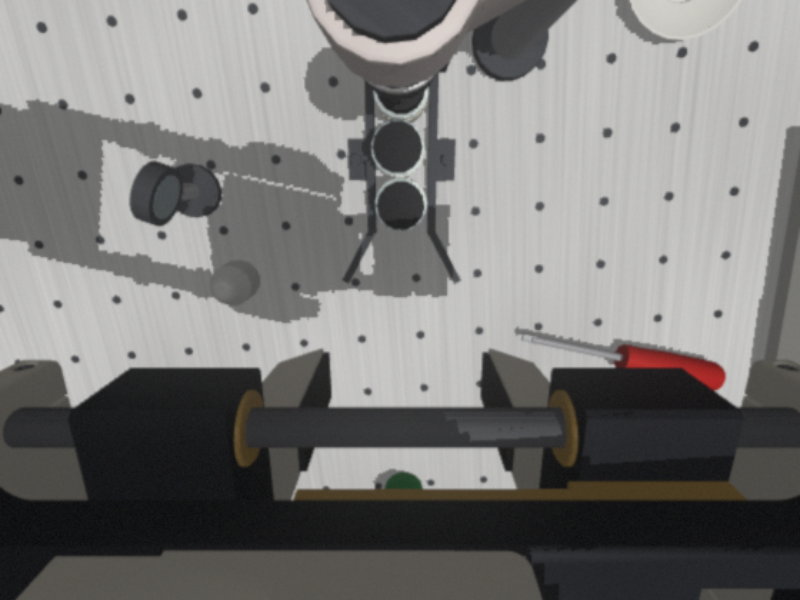

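The three jars stand in file, with caps at (402,205), (397,148) and about (402,95). All else is undisturbed. A quick numeric check follows.

```bash
python3 - <<'E'
from h import *
P=np.load("P6.npy",allow_pickle=True).item()
O=np.array([550.9,53.5]);a=.077;R=np.array([[np.cos(a),-np.sin(a)],[np.sin(a),np.cos(a)]])
for u,v in [(402,205),(397,148)]: p=at(P,u*.7,v*.7,62)[:2]; print(p, R@(p-O))
for u,v in [(372,232),(431,232),(348,279),(456,279)]: p=at(P,u*.7,v*.7,12)[:2]; print(p,R@(p-O))
E
python3 -m pendant '[[[0,0,1],[0,0,0],0],[[0,0,1],[0,0,0],0],[[0,0.3,0.8],[0,0,0],0],[[0.3,1,0],[0,0,0],0],[[0.3,1,0],[0,0,0],0],[[0.3,1,0],[0,0,0],0],[[0.3,1,0],[0,0,0],0],[[0.3,1,0],[0,0,0],0],[[0.2,1,0],[0,0,0],0],[[0.2,1,0],[0,0,0],0]]'
```

```text
[544.83113071 -36.07096046] [  0.83926361 -89.77239982]
[544.43227717  -1.39536859] [ -2.22579104 -55.23023434]
[519.65232787 -58.11791833] [ -22.56899482 -113.69088433]
[564.73913469 -61.53282972] [  22.64690661 -113.62742267]
[497.13527383 -93.53786214] [ -42.29468861 -150.73797795]
[582.25809133 -99.97971326] [  43.07143948 -150.61275967]
time: 14.62
tool_pos: [599.6, 127.1, 290.4]
tcp_rot: [-3.139, -0.0, 1.496]
contact_force: [1.2, 0.0, 0.5]
grip_width: 45.9
finger_force: 0.0
```

```bash
python3 - <<'E'
from h import *
P=bot.camera_params("wrist");im=bot.capture("wrist");g=cv2.cvtColor(im,cv2.COLOR_BGR2GRAY)
print(px(P,(610,238.4,110)),px(P,(580,153.5,75)))
n,l,s,c=cv2.connectedComponentsWithStats((g<55).astype(np.uint8))
for i in range(1,n):
    if 60<s[i,4]<9000: print(s[i],c[i].round(1),at(P,*c[i],110)[:2].round(1),at(P,*c[i],87)[:2].round(1))
E
```

```text
[285.57422463  83.42176526] [265.06084123 167.37699599]
[256 160  18  18 269] [264.6 168.4] [581.9 157.5] [580.2 154.1]
[297 182  11  16 104] [302.6 189.6] [620.4 131.9] [621.4 126.6]
[289 208   8  17  80] [292.2 216.8] [607.3 102.2] [607.4  94.8]
[231 223  45  22 542] [252.5 229.1] [562.3  91.2] [559.2  83.1]
```

```bash
python3 - <<'E'
from h import *
P=bot.camera_params("wrist");im=bot.capture("wrist");g=cv2.cvtColor(im,cv2.COLOR_BGR2GRAY)
print(at(P,264.6,168.4,76))
print("cols",list(range(262,312,3)))
for v in range(56,116,3): print(v,g[v,262:312:3])
E
```

```text
[579.6413503  158.54322359  76.        ]
cols [262, 265, 268, 271, 274, 277, 280, 283, 286, 289, 292, 295, 298, 301, 304, 307, 310]
56 [192 193 196 194 187 193 193 191 194 193 194 196 192 193 193 195 196]
59 [191 193 195 193 189 195 192 189 195 193 194 194 194 195 192 195 198]
62 [192 194 196 191 189 196 193 189 195 190 193 193 194 194 193 194 198]
65 [192 192 198 190 189 196 192 191 194 190 193 192 193 194 191 195 196]
68 [191 192 197 189 190 194 191 189 196 191 194 192 193 193 192 193 194]
71 [193 192 197 189 190 198 191 190 195 189 193 192 193 193 191 192 194]
74 [190 193 195 191 191 196 191 191 198 189 193 193 196 193 192 190 196]
77 [192 192 196 193 191 195 192 192 195 191 191 193 193 193 193 191 193]
80 [196 194 198 193 190 193 192 192 196 189 192 193 194 193 193 190 195]
83 [198 191 197 194 191 192 194 192 191 192 191 193 197 191 194 189 194]
86 [197 191 196 195 191 141 140  64  63 120 189 195 196 192 195 191 193]
89 [198 150 150 149 142  89  53  58  62  63 131 195 198 190 194 190 193]
92 [189 118 117 118 116  74  56  60  62  64  76 191 198 189 195 189 194]
95 [145 116 118 119 112  81  57  60  64  67  77 186 197 189 195 190 194]
98 [149 117 119 118 112 104  53  56  62  63 147 188 196 191 195 191 195]
101 [195 176 117 118 115 113  72  46  49  63 181 193 195 190 195 193 195]
104 [195 193 185 120 115 156 183 158 156 179 187 196 197 191 196 191 194]
107 [193 193 146 118 115 168 181 179 183 179 196 193 195 191 196 193 195]
110 [195 192 128 118 116 180 179 180 183 200 196 191 194 190 194 193 195]
113 [193 194 119 119 122 183 178 180 189 198 197 195 194 192 195 191 193]
```

```bash
python3 - <<'E'
from h import *
o=bot.get_obs();P=bot.camera_params("wrist");im=bot.capture("wrist");g=cv2.cvtColor(im,cv2.COLOR_BGR2GRAY)
print(o["tool_pos"])
for r,z,th in (((75,115,268,300),110,70),((140,190,240,290),76,55)):
    a,b,c,d=r; m=cv2.moments((g[a:b,c:d]<th).astype(np.uint8),True); u,v=c+m["m10"]/m["m00"],a+m["m01"]/m["m00"]
    print(u,v,m["m00"],at(P,u,v,z).round(1))
E
```

```text
[599.57912714 129.74451965 290.06636371]
284.7860696517413 90.91542288557214 201.0 [608.2 234.6 110. ]
264.87132352941177 170.72058823529412 272.0 [579.3 152.7  76. ]
```

```bash
python3 -m pendant '[[[0.1,1,0],[0,0,0],0],[[0.1,1,0],[0,0,0],0],[[0.08,1,-0.2],[0,0,0],0],[[0,0.53,-0.8],[0,0,0],0],[[0,0,-1],[0,0,0],0],[[0,0,-1],[0,0,0],0],[[0,0,-1],[0,0,0],0],[[0,0,-1],[0,0,0],0],[[0,0,-1],[0,0,0],0],[[0,0,0],[0,0,0],0]]'
python3 - <<'E'
from h import *
print(bot.get_obs()["tool_pos"])
E
```

```text
time: 15.6
tool_pos: [604.5, 228.6, 104.6]
tcp_rot: [-3.129, 0.004, 1.494]
contact_force: [0.2, -0.7, -1.8]
grip_width: 45.9
finger_force: 0.0
[604.45445766 228.59855476 104.63436241]
```

```bash
python3 -m pendant '[[[0.12,0.24,-0.3],[0,0,0],0],[[0,0,0],[0,0,0],0],[[0,0,0],[0,0,0],0],[[0,0,0],[0,0,0],0],[[0,0,0],[0,0,0],0],[[0,0,0],[0,0,0],0],[[0,0,0],[0,0,0],0],[[0,0,0],[0,0,0],0],[[0,0,0],[0,0,0],0],[[0,0,0],[0,0,0],0]]'
python3 - <<'E'
from h import *
P=bot.camera_params("wrist");im=bot.capture("wrist");g=cv2.cvtColor(im,cv2.COLOR_BGR2GRAY)
print(px(P,(608,236,110)),px(P,(608,236,64)))
print(list(range(200,360,10)))
for v in range(170,300,7): print(v,g[v,200:360:10])
E
```

```text
time: 16.43
tool_pos: [612.0, 237.8, 102.7]
tcp_rot: [3.141, 0.0, 1.495]
contact_force: [0.1, 0.3, 0.2]
grip_width: 45.8
finger_force: 0.0
[275.11742472 290.24323661] [276.97920455 251.49835041]
[200, 210, 220, 230, 240, 250, 260, 270, 280, 290, 300, 310, 320, 330, 340, 350]
170 [116 118 116 111 118 120 147 117 120 117 119 117 119 118 119 119]
177 [114 116 117 108 118 118 114 119 120 116 117 117 116 115 119 116]
184 [113 114 115 113 119 117 115 117 116 115 119 195 120 116 118 117]
191 [115 115 114 113 117 116 117 118 116 116 119 194 117 116 118 118]
198 [115 117 115 115 114 114 115 145 115 115 118 120 119  54 118 118]
205 [114  63 115 115 115 116 113  52 111 117 118 185 116 115 119 126]
212 [114 104 116 115 114 116 117 115 113 117 117 179 116 114 117 128]
219 [114 113 118 116 115 116 116 118 113 115 116 146 116 114 119 127]
226 [113 112 120 119 115 116 119 115 113 116 116 117 116 115 119 175]
233 [113 113 120 116 116 116 119  80  81 113 116 117 117 115 117 195]
240 [113 114 122 119 113 118 115  97 135  94 114 118 114 117 120 193]
247 [114 115 115  94  44 113  97  23  27  92 171 200 199  81 102 191]
254 [113  91  90  90  26 115  99  28  30  55 197 198 199  34  92  93]
261 [ 27  89  89  90  24 116 136  23  27  46 197 197 199  34  92  92]
268 [ 25  89  91  72  20 115 118  24  26  43 119 195 196  33  92  93]
275 [ 60  89  88  28  20  38  49  26  28  27  44 192 197  31  77  91]
282 [ 57  89  90  23  21  95  90  22  29  28  95 189 194  31  30  90]
289 [42 44 44 46 46 44 46 47 49 50 47 49 60 58 59 58]
296 [49 49 48 47 48 47 51 49 51 52 51 53 76 72 72 73]
```

```bash
python3 -m pendant '[[[-0.13,-0.05,-0.3],[0,0,0],0],[[0,0,0],[0,0,0],0],[[0,0,0],[0,0,0],0],[[0,0,0],[0,0,0],-1],[[0,0,0],[0,0,0],-1],[[0,0,0],[0,0,0],-1],[[0,0,0],[0,0,0],-1],[[0,0,0],[0,0,0],-1],[[0,0,0],[0,0,0],-1],[[0,0,0],[0,0,0],-1]]'
```

```text
time: 17.32
tool_pos: [608.1, 236.4, 93.8]
tcp_rot: [3.141, -0.0, 1.495]
contact_force: [-0.4, 0.1, 1.3]
grip_width: 15.5
finger_force: 30.0
```

```bash
python3 -m pendant '[[[-0.18,0.05,0],[0,0,0.3],-1],[[-0.18,0.05,0],[0,0,0.3],-1],[[-0.18,0.04,0],[0,0,0.3],-1],[[-0.19,0.02,0],[0,0,0.3],-1],[[-0.19,0.01,0],[0,0,0.3],-1],[[-0.19,0,0],[0,0,0.3],-1],[[-0.18,-0.01,0],[0,0,0.3],-1],[[-0.18,-0.03,0],[0,0,0.3],-1],[[0,0,0],[0,0,0],-1],[[0,0,0],[0,0,0],-1]]'
```

```text
time: 18.15
tool_pos: [564.7, 240.6, 93.9]
tcp_rot: [3.14, -0.0, 1.782]
contact_force: [4.0, 1.5, -2.6]
grip_width: 15.4
finger_force: 30.0
```

```bash
python3 -m pendant '[[[-0.18,-0.03,0],[0,0,0.3],-1],[[-0.18,-0.04,0],[0,0,0.3],-1],[[-0.18,-0.06,0],[0,0,0.3],-1],[[-0.18,-0.07,0],[0,0,0.3],-1],[[-0.17,-0.08,0],[0,0,0.3],-1],[[-0.16,-0.09,0],[0,0,0.3],-1],[[-0.16,-0.1,0],[0,0,0.3],-1],[[-0.15,-0.1,0],[0,0,0.3],-1],[[0,0,0],[0,0,0],-1],[[0,0,0],[0,0,0],-1]]'
python3 - <<'E'
from h import *
o=bot.get_obs();p=o["tool_pos"];print(p,o["contact_force"])
for c in((578.5,151.5),(578.2,151.5),(579.3,152.7)):
    d=p[:2]-c; print(np.hypot(*d),np.arctan2(d[1],d[0])-np.radians(75)+.077)
E
```

```text
time: 18.98
tool_pos: [523.8, 223.7, 93.9]
tcp_rot: [3.14, -0.0, 2.069]
contact_force: [2.8, 4.7, -0.9]
grip_width: 15.4
finger_force: 30.0
[523.81466821 223.7234666   93.90730437] [ 2.78057187  4.66827378 -0.93854776]
90.5909191933598 0.9868725543151828
90.410140146038 0.9842271120824682
90.12743672886194 1.0019870664000383
```

```bash
python3 -m pendant '[[[0,0,0],[0,0,0],-1],[[0,0,0],[0,0,0],-1],[[0,0,0],[0,0,0],-1],[[0,0,0],[0,0,0],-1],[[0,0,0],[0,0,0],-1],[[0,0,0],[0,0,0],-1],[[0,0,0],[0,0,0],-1],[[0,0,0],[0,0,0],-1],[[0,0,0],[0,0,0],-1],[[0,0,0],[0,0,0],-1]]'
python3 -c "
from plant import bot
print(bot.close_job())"
```

```text
time: 19.82
tool_pos: [524.1, 223.9, 93.9]
tcp_rot: [3.14, -0.0, 2.069]
contact_force: [3.7, 5.3, -0.9]
grip_width: 15.4
finger_force: 30.0
the job is handed in; nothing more can be done
None
```

I handed the job in at about 20 s, with no verdict returned: the three jars are closed up against the stop (last one measured at y ≈ -90 mm), and the gripper is holding the lever at about 0.99 rad, its fourth click, judged from tool position.

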